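# Refit the clicking fuel cap on a generator tank

### The arm

A 6-joint arm with a two-finger parallel gripper is mounted at the origin on the work surface. World frame = base frame: x ahead of the robot, y to its left, z up, the work surface at z = 0. Lengths are in m, angles in rad, forces in N, time in s.
With the tool pointing down it reaches from about 0.275 to 0.825 m from the base axis. Payload 4.9 kg.
Tool frame: the origin (TCP) lies midway between the tips of the shut fingers; the grasp point (between the pads) lies 19 mm behind it (grip_point_offset is the distance from the TCP to the grasp point, in m); z points along the fingers, x is the direction in which the jaws open and shut, and the axes are right-handed (so a half turn about z gives the same grasp; the last joint's range is limited). The gripper opens to 85 mm and grips with 20 to 120 N. Pads are 22 mm wide; open, the fingers measure 114 mm over their backs; the gripper's body (76 mm by 85 mm) begins 54 mm behind the grasp point. The pads swing forward as they close: fully open they stand 13 mm farther back than shut.
Start: joints at [-1.258, 0.326, -0.193, 1.052, 0, 1.437], TCP at [0.238, -0.496, 0.231] pointing down, gripper open.
Joint ranges: [-2.65, 2.65], [-0.97, 1.79], [-1.3, 1.35], [-1.93, 2.1], [-1.47, 1.37], [-3.14, 3.14]. Speed limits (rad/s): [2.57, 2.57, 3.14, 3.14, 3.14, 3.14].

### API

Orientations are given as a rotation vector (axis times angle).
In Python, from cell import * gives the robot as it stands. Calls block until the motion is done:
- movep(position, orientation): joint-space move of the TCP to a pose.
- move_l(position, velocity=0.15, rot=None, until_force=None): straight line of the TCP; rot=None keeps the orientation; velocity is the mean speed in m/s. With until_force (N) it stops when the force on the tool has changed by that much, and returns True; else False.
- set_joints(angles): joint-space move.
- let_go() and grab(newtons=None): open the fingers fully, or close them until they stop; newtons is the grip in N (None keeps the last).
- sleep(seconds).
- ik(position, orientation): joint angles nearest the present ones, or None.
- get_state(): the state.
- grab_frame(name): name is "side" or "top" or "wrist"; returns a dict with "img" (480x640x3 uint8, red, green, blue), "fx", "fy", "cx", "cy" (pixels), "cam_to_world" (4x4, takes a point from camera to world coordinates); the wrist camera has in their place "T_tool_cam" (4x4, takes a point from camera to tool coordinates, whose origin is the TCP and whose axes are the tool frame's). Camera axes: x right, y down, z forward; pixel columns grow to the right and rows downward; lengths in m; the calibration is good to about 2 mm. A picture is of the moment at which its call begins: read the wrist's pose just before it. There is no depth.
A pose or a line that the arm cannot do raises MotionError and nothing moves.
- sign_off(): hands the job in, once; it reports no verdict.
Trained networks look in the newest picture that a camera, given by its name, has taken for a name from the list of things; names that differ only in an ending like _2 or _b are one class to them, and where a whole thing is asked for, a point or a joint stands for the part that bears it (a point fixed in the world has none). Each returns a list of dicts, best first, with "score" (0 to 1); they miss things now and then, are a little off and sometimes report something else, mostly with a low value. They report only what shows in the picture. A call takes as long as a camera call. They do not tell look-alikes from the thing itself.
- spot_in(camera, name): "centre" ([column, row] in pixels, amid what is visible of it).
- silhouettes(camera, name): "mask" (480x640 bool, what is visible of it) and "centre" ([column, row] in pixels, amid what is visible of it).
- tip_of(camera, name): "centre" ([column, row] in pixels: a listed point, or the origin of a listed thing).
The state is a dict: "clock": time; "q": joint angles; "joint_velocities": joint speeds; "tau": joint torques, N m; "position": TCP position; "eef_rot": TCP orientation; "contact_force": force on the tool from outside, world axes, zero at the start; "wrist_torque": the same for the moment, N m; "finger_gap": opening from 0.0 (shut) to 1.0 (fully open).
Only numpy, scipy, OpenCV 4.12 (cv2) and the standard library are available. Lean on these libraries where they do the work, as an engineer would, in place of code of your own. Each camera call takes 0.05 s, during which the arm holds its last target. There are 200 camera calls.

### The job

Put the fuel cap back on the red generator tank: set it on the filler, feel for the notches until its lugs drop in, then press it down gently and turn it clockwise until the cap clicks. Stop there - two clicks at the very most - and let go of it, leaving the cap locked down on its seal. Do not force the cap against the filler neck, and leave the glue bottle, the screwdriver and the funnel where they are.

Things in the scene. Friction and masses are not known exactly. Their poses are not given: they have to be found in the camera images.
- cap: Black round fuel cap, 70 mm across, about 0.13 kg, standing lugs down on the bench. Origin: on its axis in the plane of its flat sealing face, 12 mm above the bench at the start; z up along the axis, x along the grip rib. The round shell reaches from 4 mm below the origin to 12 mm above it; the rib stands on top of it.
- cap_grip (a point): Middle of the cap's grey straight grip rib, 22.5 mm above the cap's origin. The rib runs along x: 52 mm long, 13 mm thick (y), from 12 to 33 mm above the cap's origin. Same axes as the cap.
- cap_foot (a point): Centre of the foot of the cap's 29 mm core, 12 mm below the cap's origin. The core has two opposite lugs, 9 mm wide, reaching 23.5 mm from the axis, undersides 9.5 mm and tops 5.5 mm below the cap's origin. They hang on the ratchet, hidden under the shell: their line lies anywhere within 0.9 rad (50 deg) either way from the rib's. Axes here are the cap's, not the lugs'.
- filler (a point): Centre of the top of the steel filler neck, 150 mm above the bench, on a red tank 220 x 250 mm whose top is 20 mm lower. Axes are the tank's: z up; the notches lie towards x and -x. Neck 62 mm outside, 52 mm bore; its inward lip is 3 mm thick, level with the top, opening 36 mm. While the lugs ride on the lip the cap's origin is 9.5 mm above this point.
- notch (a point): Middle of one of the two notches in the lip (22 mm from the neck's centre, the other opposite): 13.6 mm wide, out to the bore; the lugs drop through here. Pressed down, the lugs then turn clockwise (from above) under the lip, are covered after 0.6 rad and meet a stop about 0.8 rad from the notch's middle. Counter-clockwise a stop holds them near the notch.
- seal (a joint): Travel (m) of the black sprung seal ring round the neck, 0 up (5 mm above the neck's top) to 0.005 down; 2 N at first, 7 N when down. With the lugs dropped in, the cap rests on it, its origin 5 mm above the filler point; it must be pressed to 2 mm or less for the lugs to turn under the lip. Let go locked, it stays at 2.5 mm; not locked, it rises to 5 mm.
- ratchet (a joint): Torque limiter between grip and lugs: angle (rad) the grip has slipped clockwise past the lugs, 0 at the start. Holds to about 0.33 N m (side load adds to it). A tooth is 0.39 rad: 0.16 rad of free play, full torque over 0.1 rad, then it snaps over (clicks, at 0.29, 0.68, 1.07 rad): the torque drops to almost nothing and the lugs may spring back 0.1 rad. It does not slip the other way.
- glue_bottle: White glue bottle with an orange top, 60 mm across, 170 mm tall, standing; origin at the centre of its foot.
- screwdriver: Screwdriver with a yellow handle lying on the bench; origin under it.
- funnel: Red funnel standing mouth down, 90 mm across, 115 mm tall; origin at the centre of its foot.
There are look-alikes about, which are no part of the job. Of the things that look like the cap, the middle-sized one is meant.

How it is judged:
On the way, in this order (a step that is already met when the one before it is completed fails the run):
1. the lugs have dropped through the notches: cap upright on the filler, within 6 mm of its axis and its origin less than 6.5 mm above the neck (horizontal distance between cap and filler below 0.006 m and z of cap in the frame of filler below 0.0065 m and angle between cap's own z axis and vertical below 0.15 rad), for 0.1 s.
2. the ratchet has slipped over at least one tooth with the cap pressed down on the filler (value of joint ratchet above 0.32 rad and horizontal distance between cap and filler below 0.006 m and z of cap in the frame of filler below 0.0038 m), for 0.05 s.
At the end, for the whole second after the job is handed in: The cap sits level on the filler within 6 mm of its axis, locked under the lip (let go, its origin stays less than 3.8 mm above the neck's top, where an unlocked cap would rise to 5 mm), its ratchet has clicked once or twice (slip 0.32 to 1.06 rad), and it is at rest and released (all of step 2 and z of cap in the frame of filler above -0.002 m and angle between cap's own z axis and vertical below 0.1 rad and value of joint ratchet below 1.06 rad and linear speed of cap below 0.02 m/s and angular speed of cap below 0.2 rad/s); the robot touches nothing.
It fails at once if the ratchet is driven to a third click (slip over 1.06 rad) (value of joint ratchet above 1.06 rad).
It fails at once if the cap is forced against the tank with more than 45 N (contact force between cap and tank above 45 N).
It fails at once if the glue bottle is knocked over or pushed more than 30 mm (distance of glue_bottle from where it was at the start of the episode above 0.03 m or angle between glue_bottle's own z axis and vertical above 0.35 rad).
It fails at once if the screwdriver is knocked over or pushed more than 30 mm (distance of screwdriver from where it was at the start of the episode above 0.03 m).
It fails at once if the funnel is knocked over or pushed more than 30 mm (distance of funnel from where it was at the start of the episode above 0.03 m or angle between funnel's own z axis and vertical above 0.35 rad).
It also fails if it takes over 72 s, if anything falls off the work surface, if the arm or the gripper's body presses on something with over 40 N, if the wrist force passes 120 N, or if a joint passes its speed limit or range.

## Working session

There is one attempt and no reset: what is moved stays moved. The work goes in short steps, each a Python script; the robot and the scene stay as the last script left them, time stands still between calls to the robot, and variables do not carry over. Pictures are saved under pics/ and viewed, about 8 in all and at most 12, crops included, and the job is handed in when it is done.

```bash
mkdir -p pics; ls
python3 - <<'E'
from cell import *
import cv2,numpy as np
for c in("top","side"):
    f=grab_frame(c); cv2.imwrite(f"pics/{c}0.png",f["img"][:,:,::-1])
    print(c,f["fx"],f["fy"],f["cx"],f["cy"],np.round(f["cam_to_world"],3).tolist())
    for n in("cap","cap_grip","filler","notch","glue_bottle","screwdriver","funnel"):
        print(n,[(np.round(d["centre"],1).tolist(),round(d["score"],2)) for d in tip_of(c,n)])
s=get_state();print(s)
E
```

```text
pics
top 533.9349354629219 533.9349354629219 318.593059479197 248.10004602273975 [[-0.0, -0.998, 0.06, 0.445], [-1.0, 0.001, 0.008, 0.03], [-0.008, -0.06, -0.998, 1.223], [0.0, 0.0, 0.0, 1.0]]
cap [([462.6, 324.1], 0.97), ([460.3, 271.1], 0.92), ([504.9, 273.1], 0.74)]
cap_grip [([504.8, 271.5], 0.83), ([466.0, 328.1], 0.7), ([459.5, 269.2], 0.58)]
filler [([318.5, 250.4], 0.9)]
notch [([317.7, 241.4], 0.77)]
glue_bottle [([422.2, 168.2], 0.84), ([313.6, 241.2], 0.74)]
screwdriver [([478.4, 184.2], 0.66)]
funnel [([150.9, 253.5], 0.75)]
side 586.412979546043 586.412979546043 319.4989929468187 235.9508673227865 [[-0.707, -0.471, 0.528, -0.128], [-0.707, 0.482, -0.517, 0.659], [-0.011, -0.739, -0.674, 0.956], [0.0, 0.0, 0.0, 1.0]]
cap [([423.8, 223.4], 0.72), ([450.6, 205.3], 0.6)]
cap_grip [([423.1, 217.4], 0.81), ([450.8, 201.1], 0.62)]
filler [([319.9, 235.3], 0.87)]
notch [([314.6, 231.3], 0.65)]
glue_bottle [([332.8, 197.0], 0.91)]
screwdriver [([379.7, 179.9], 0.62)]
funnel [([177.7, 398.5], 0.81), ([423.1, 221.0], 0.36)]
{'clock': 0.8, 'q': array([-1.25821861e+00,  3.26164606e-01, -1.92566014e-01,  1.05201621e+00,
       -2.30902702e-06,  1.43659987e+00]), 'joint_velocities': array([-8.10025773e-04, -6.32984756e-04,  8.45538550e-04, -5.01283236e-04,
        1.40736357e-05,  1.94809640e-03]), 'tau': array([-1.16911200e-03, -4.43271875e+01,  2.62745440e+01,  8.64967333e-04,
       -8.50950346e-05, -1.19523361e-05]), 'position': array([ 0.2376534 , -0.49603966,  0.23131306]), 'eef_rot': array([ 2.65834067e+00, -1.67410236e+00,  5.73267774e-05]), 'contact_force': array([0.49389025, 0.6765398 , 0.8446368 ]), 'wrist_torque': array([-0.09647288,  0.0662141 , -0.0300923 ]), 'finger_gap': 1.002476498085432}
```

View pics/top0.png

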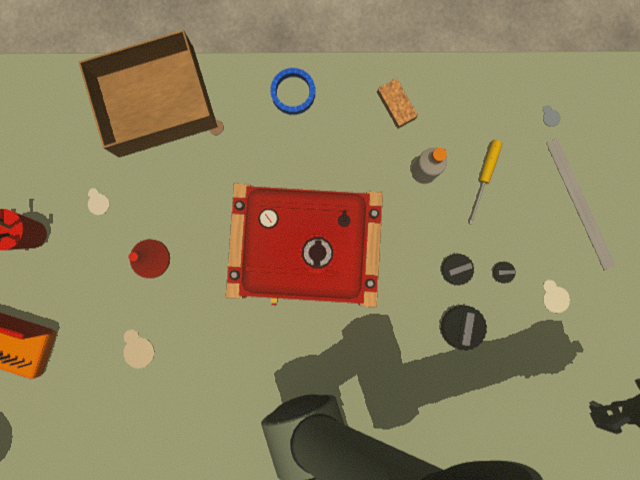

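View pics/side0.png

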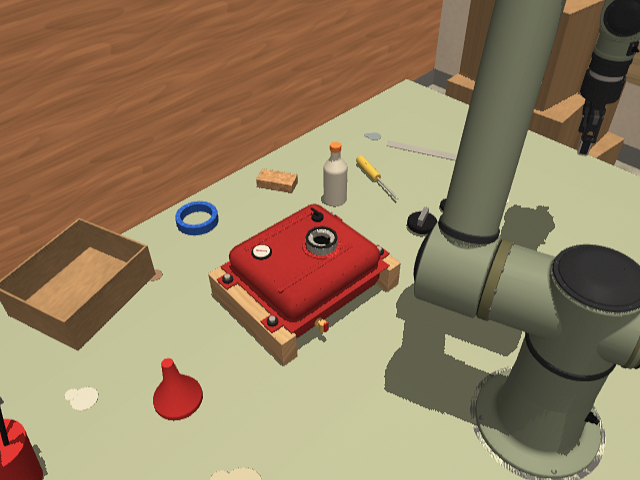

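The middle-sized cap is at about (458,269) in the top view, with the big one at (463,327) and the small one at (503,272). The filler is at about (317,252) with its notches roughly vertical in the image, i.e. along world x. Next I'll take close-ups with the wrist camera.

```bash
cat > h.py <<'E'
from cell import *
import numpy as np,cv2
from scipy.spatial.transform import Rotation as R
def rot(a):
    c,s=np.cos(a),np.sin(a)
    return R.from_matrix(np.array([[c,s,0],[s,-c,0],[0,0,-1]])).as_rotvec()
def plane(f,T,uv,z):
    d=T[:3,:3]@np.array([(uv[0]-f["cx"])/f["fx"],(uv[1]-f["cy"])/f["fy"],1])
    return T[:3,3]+d*(z-T[2,3])/d[2]
def wrist(name=None):
    s=get_state();f=grab_frame("wrist")
    T=np.eye(4);T[:3,:3]=R.from_rotvec(s["eef_rot"]).as_matrix();T[:3,3]=s["position"]
    if name: cv2.imwrite(f"pics/{name}.png",f["img"][:,:,::-1])
    return f,T@np.array(f["T_tool_cam"])
def clk(): return round(get_state()["clock"],2)
E
python3 - <<'E'
from h import *
f=grab_frame("top");T=np.array(f["cam_to_world"])
cap=plane(f,T,(458,269),.03);fil=plane(f,T,(317.5,252),.15)
print("cap",cap,"fil",fil)
w=grab_frame("wrist");TC=np.array(w["T_tool_cam"]);print(np.round(TC,3).tolist(),w["fx"])
for nm,p,a,h,zz,ns in(("cap",cap,np.radians(21),.25,.035,("cap","cap_grip")),("fil",fil,np.radians(21),.36,.15,("filler","notch"))):
    # put the camera axis over the point
    Rm=R.from_rotvec(rot(a)).as_matrix(); off=Rm@TC[:3,3]; ax=Rm@TC[:3,2]
    t=(h+off[2]-zz)/-ax[2]; pos=p[:2]-off[:2]-ax[:2]*t
    movep([*pos,h],rot(a)); sleep(.3)
    f,T=wrist("w_"+nm)
    for n in ns:
        for d in tip_of("wrist",n):
            z={"cap":.012,"cap_grip":.0345,"filler":.15,"notch":.15}[n]
            print(n,np.round(d["centre"],1),round(d["score"],2),plane(f,T,d["centre"],z).round(4))
    print(clk(),get_state()["q"].round(2))
E
```

```text
cap [ 0.46912193 -0.27130733  0.03      ] fil [0.50093197 0.04071141 0.15      ]
[[1.0, 0.001, -0.001, 0.001], [-0.0, 0.947, 0.321, -0.081], [0.001, -0.321, 0.947, -0.143], [0.0, 0.0, 0.0, 1.0]] 370.10905734378366
cap [278.9 314.3] 0.94 [ 0.4634 -0.3799  0.012 ]
cap [195.3 198.7] 0.85 [ 0.3366 -0.2816  0.012 ]
cap [313.6 235.7] 0.62 [ 0.4668 -0.2754  0.012 ]
cap_grip [183.4 209.4] 0.81 [ 0.3335 -0.2891  0.0345]
cap_grip [315.1 243.3] 0.8 [ 0.4687 -0.2756  0.0345]
cap_grip [279.6 319.8] 0.69 [ 0.464  -0.373   0.0345]
2.63 [-0.62  0.24 -0.26  1.07 -0.    0.58]
notch [334.5 245.6] 0.57 [0.5199 0.0413 0.15  ]
4.33 [ 0.    0.16 -0.08  1.33 -0.    1.21]
```

```bash
cd pics; python3 -c "
import cv2,numpy as np
a=cv2.imread('w_cap.png')[165:315,220:420];b=cv2.imread('w_fil.png')[165:315,220:420]
cv2.imwrite('z.png',np.vstack([cv2.resize(x,(800,600),interpolation=2)[:,:] for x in(a,b)])[:,:]);
cv2.imwrite('z2.png',np.hstack([cv2.resize(x,(400,300),interpolation=2) for x in(a,b)]))"
```

```text
(no output)
```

View pics/z2.png

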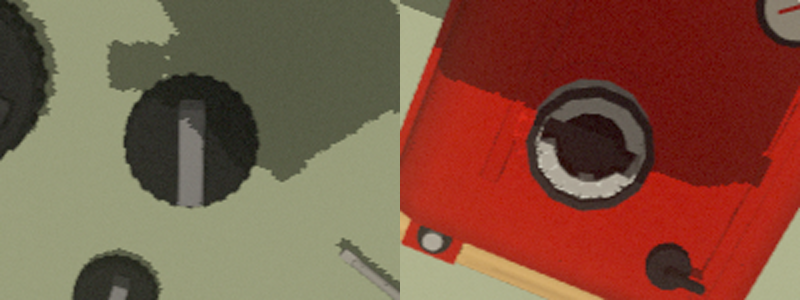

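Crop (2x): the left half shows the middle cap centred at about pixel (315.5,235), with its rib along image columns, so jaw yaw 21° suits it. The right half shows the neck centred at about (315,237.5) with its notches roughly along world x. I'll view the filler from two opposite yaws to cancel hand-eye bias, then do the same for the cap.

```bash
cat >> h.py <<'E'
def look(p,a,h,zz):
    TC=np.array(grab_frame("wrist")["T_tool_cam"])
    Rm=R.from_rotvec(rot(a)).as_matrix(); off=Rm@TC[:3,3]; ax=Rm@TC[:3,2]
    t=(h+off[2]-zz)/-ax[2]; pos=p[:2]-off[:2]-ax[:2]*t
    movep([*pos,h],rot(a)); sleep(.3)
def circ(f,T,mask,z):
    """circle fit of the mask's outline projected on plane z"""
    c=max(cv2.findContours(mask.astype(np.uint8),cv2.RETR_EXTERNAL,cv2.CHAIN_APPROX_NONE)[0],key=cv2.contourArea)[:,0]
    P=np.array([plane(f,T,uv,z)[:2] for uv in c],np.float32)*1000
    (x,y),r=cv2.minEnclosingCircle(P); e=cv2.fitEllipse(P)
    return np.round([x,y,r],1),np.round(e[0],1),np.round(e[1],1)
E
python3 - <<'E'
from h import *
fil=np.array([.501,.041,.15]);cap=np.array([.467,-.275,.02]);a0=np.radians(21)
def show(tag,names):
    f,T=wrist(tag)
    for n,z in names:
        for d in tip_of("wrist",n): print(tag,n,np.round(d["centre"],1),round(d["score"],2),plane(f,T,d["centre"],z).round(4))
    for n,z in(("seal",.153),("cap",.012)):
        if n[0]!=tag[0]: continue
        for d in silhouettes("wrist",n):
            if d["mask"].sum()>200: print(tag,"sil",np.round(d["centre"],1),round(d["score"],2),*circ(f,T,d["mask"],z))
F=(("filler",.15),("notch",.15));C=(("cap_grip",.0345),("cap",.012))
look(fil,a0,.33,.15);show("s1",F)
look(fil,a0-np.pi,.33,.15);show("s2",F)
look(cap,a0-np.pi,.25,.02);show("c2",C)
look(cap,a0,.25,.02);show("c1",C)
print(clk(),get_state()["q"].round(2))
import itertools
ims=[cv2.imread(f"pics/{t}.png")[165:315,220:420] for t in("s1","s2","c1","c2")]
ims=[cv2.resize(i,(400,300),interpolation=2) for i in ims]
cv2.imwrite("pics/q.png",np.vstack([np.hstack(ims[:2]),np.hstack(ims[2:])]))
E
```

```text
s1 filler [310.4 235.8] 0.92 [0.4965 0.0428 0.15  ]
s1 notch [329.2 246.5] 0.63 [0.5165 0.0393 0.15  ]
s1 sil [327.8 212.9] 0.76 [499.5  41.2  33.1] [499.3  41.2] [63.8 64.8]
s2 filler [312.1 241.2] 0.88 [0.5011 0.0422 0.15  ]
s2 notch [291.1 231.2] 0.93 [0.5224 0.0401 0.15  ]
s2 sil [330.7 216.7] 0.73 [498.2  41.5  33.5] [498.   41.5] [62.8 65.7]
c2 cap_grip [434.9 285.3] 0.86 [ 0.3311 -0.2766  0.0345]
c2 cap_grip [364.4 146.7] 0.75 [ 0.4591 -0.3818  0.0345]
c2 cap_grip [314.6 244. ] 0.65 [ 0.4679 -0.274   0.0345]
c2 cap [425.4 269.8] 0.79 [ 0.3384 -0.2827  0.012 ]
c2 cap [314.1 236.6] 0.71 [ 0.4687 -0.2744  0.012 ]
c2 sil [357.5 145.4] 0.96 [ 460.8 -379.5   24.9] [ 460.6 -379.3] [47.7 48.2]
c2 sil [311.9 237.7] 0.88 [ 466.4 -271.2   38.2] [ 466.4 -271.2] [72.4 75.1]
c2 sil [431.4 271.4] 0.81 [ 327.3 -277.8   60. ] [ 330.8 -279.9] [100.9 112.2]
c1 cap_grip [280.8 321.7] 0.97 [ 0.4623 -0.3749  0.0345]
c1 cap_grip [187.  213.1] 0.72 [ 0.3339 -0.2917  0.0345]
c1 cap_grip [318.7 242.7] 0.69 [ 0.468  -0.2737  0.0345]
c1 cap [315.9 237.6] 0.93 [ 0.4661 -0.2765  0.012 ]
c1 cap [282.9 309.3] 0.79 [ 0.4618 -0.372   0.012 ]
c1 cap [197.8 199.8] 0.73 [ 0.3354 -0.282   0.012 ]
c1 sil [318.9 236.6] 0.85 [ 469.5 -274.6   38.2] [ 469.2 -274.8] [71.8 75. ]
c1 sil [279.1 313.5] 0.82 [ 461.1 -380.    29.5] [ 461.4 -379.1] [49.2 56. ]
c1 sil [195.5 200. ] 0.8 [ 335.4 -287.4   54.8] [ 335.5 -287.5] [103.2 107.3]
13.53 [-0.63  0.24 -0.27  1.07  0.    0.58]
```

View pics/q.png

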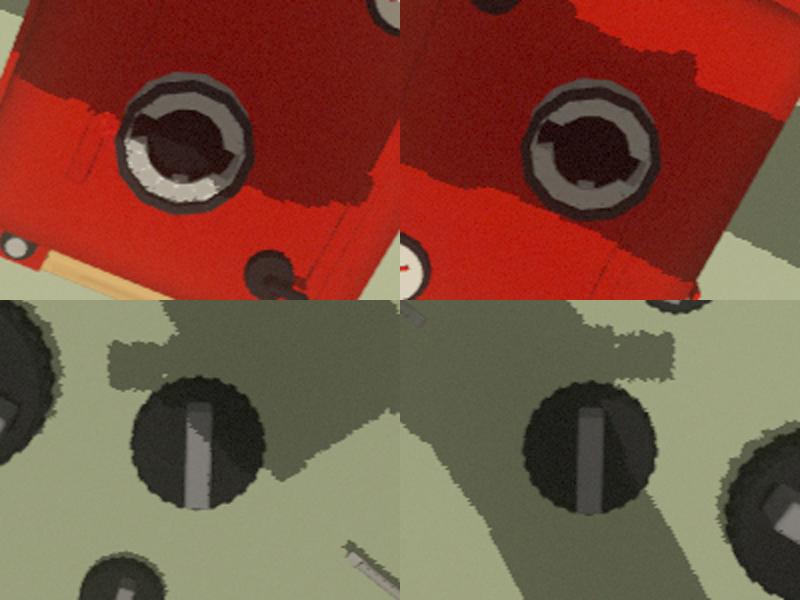

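The estimates agree: filler (0.4988, 0.0418), notch line about -4°, cap (0.4679, -0.2736), rib aligned with tool y at yaw 21°. Grasping now.

Run:
```python
from h import *
a0=np.radians(21); c=[.4679,-.2736]
movep([*c,.10],rot(a0)); move_l([*c,.0265],.08)
print(get_state()["contact_force"].round(1)); grab(60); sleep(.2)
s=get_state();print(s["finger_gap"],s["position"].round(4),s["contact_force"].round(1))
move_l([*c,.24],.2); sleep(.2)
s=get_state();print(s["finger_gap"],s["contact_force"].round(1),clk())
movep([.4988,.0418,.24],rot(.55)); sleep(.3)
s=get_state();print(s["q"].round(2),s["contact_force"].round(1),s["wrist_torque"].round(2),clk())
f=wrist("held")[0]
g=grab_frame("side"); cv2.imwrite("pics/hs.png",np.hstack([cv2.resize(g["img"][130:280,220:420],(400,300)),cv2.resize(f["img"],(400,300))])[:,:,::-1])
```

```text
[ 0.2 -0.8 -0.3]
0.13470487271220752 [ 0.468  -0.2737  0.0267] [0.5 0.8 4. ]
0.13591505162648537 [ 0.3 -0.1 -1.9] 17.53
[-0.07  0.23 -0.3   1.04 -0.    0.96] [ 0.3  0.2 -0.7] [ 0.02  0.02 -0.03] 19.04
```

View pics/hs.png

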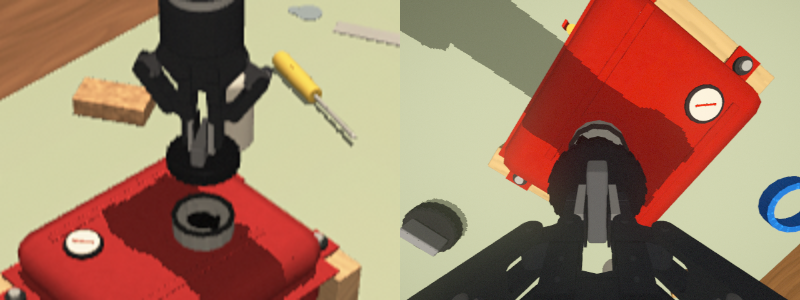

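The cap is held by its rib, level, above the filler. Next I'll touch down and search counter-clockwise, since the ratchet can't slip that way.

Run:
```python
from h import *
F=[.4988,.0418]; a=.55
move_l([*F,.182],.12); sleep(.15)
r=move_l([*F,.166],.015,until_force=4); s=get_state(); z0=s["position"][2]
print(r,z0.round(4),s["contact_force"].round(1),clk())
found=False
if z0>.1715:
  for k in range(17):
    a+=.12
    move_l([*F,z0+.0008],.03,rot=rot(a))
    r=move_l([*F,z0-.004],.015,until_force=4); s=get_state(); z=s["position"][2]
    print(round(a,2),r,(z*1000).round(1),s["contact_force"].round(1),s["wrist_torque"].round(2),clk())
    if z<z0-.002: break
    if clk()>45: break
```

```text
True 0.1741 [-1.  -0.4  4.5] 20.56
0.67 True 174.1 [-0.7  0.4  4.3] [ 0.05  0.11 -0.03] 21.03
0.79 True 174.1 [-0.7 -0.1  4.5] [-0.03  0.13  0.02] 21.51
0.91 True 174.1 [-1.3 -0.2  4.6] [ 0.04  0.15 -0.01] 21.98
1.03 True 174.1 [-0.2 -0.2  3.6] [0.03 0.15 0.  ] 22.46
1.15 True 174.1 [-0.6 -0.   4.4] [-0.05  0.12  0.02] 22.93
1.27 True 174.1 [-0.4 -0.4  5.3] [-0.01  0.2  -0.04] 23.41
1.39 True 174.1 [-0.5  0.   3.9] [-0.01  0.2   0.03] 23.88
1.51 True 174.1 [-0.9 -0.8  4.8] [-0.03  0.12  0.05] 24.36
1.63 True 174.1 [-0.8  0.2  4.8] [0.06 0.12 0.06] 24.83
1.75 True 174.0 [-0.5 -0.5  4.1] [0.05 0.09 0.01] 25.31
1.87 True 173.7 [-0.4 -0.6  3.7] [-0.06 -0.02 -0.02] 25.79
1.99 False 170.0 [ 0.2  0.1 -0.9] [-0.03 -0.06 -0.  ] 26.52
```

Dropped in at yaw 1.99. Now I'll press to about 1.2 mm above the neck and turn clockwise in small steps, watching the torque.

Run:
```python
from h import *
F=[.4988,.0418]; a=1.99
r=move_l([*F,.1657],.01,until_force=14); sleep(.15)
s=get_state();print(r,(s["position"]*1000).round(1),s["contact_force"].round(1),s["wrist_torque"].round(2),clk())
hi=0
if not r and s["position"][2]<.1663:
  while a>.55 and clk()<55:
    a-=.05 if a>1.3 else .03
    move_l([*F,.1657],.03,rot=rot(a)); sleep(.08)
    t=[];
    for _ in range(3): s=get_state();t.append(s["wrist_torque"][2]);sleep(.02)
    tz=np.mean(t)
    print(round(a,2),round(tz,3),s["contact_force"].round(1),(s["position"][2]*1000).round(1),clk())
    if abs(tz)>.5 or np.linalg.norm(s["contact_force"])>22: print("stop");break
    if hi>.2 and abs(tz)<hi-.13: print("click?");break
    hi=max(hi,abs(tz))
```

```text
False [499.2  41.8 166. ] [1.1 0.3 4.3] [ 0.   -0.15  0.04] 27.27
1.94 0.02 [1.1 0.7 4.1] 165.8 27.65
1.89 0.006 [0.7 0.3 4.2] 165.7 28.03
1.84 -0.023 [-0.4 -0.1  4.1] 165.7 28.42
1.79 0.013 [ 0.3 -0.6  4.6] 165.7 28.8
1.74 -0.018 [-0.  -1.4  3.2] 165.7 29.18
1.69 0.006 [-1.5  0.4  4.1] 165.7 29.57
1.64 0.002 [0.4 0.5 4.7] 165.7 29.95
1.59 0.003 [0.2 0.2 4.6] 165.7 30.33
1.54 0.006 [1.  0.  3.8] 165.7 30.72
1.49 -0.005 [-0.8  0.1  3.8] 165.7 31.1
1.44 0.02 [0.1 0.1 5. ] 165.7 31.48
1.39 0.018 [-0.6  0.3  4.7] 165.7 31.87
1.34 0.009 [-0.3 -0.2  5.7] 165.7 32.25
1.29 -0.019 [-0.3  0.3  4.3] 165.7 32.63
1.26 -0.013 [-0.7 -0.6  4.4] 165.7 33.02
1.23 -0.012 [1.  0.7 3.8] 165.8 33.4
1.2 0.017 [1.8 0.8 4.1] 165.8 33.78
1.17 -0.021 [1.4 1.4 3.7] 165.7 34.17
1.14 0.003 [1.4 0.2 4.8] 165.7 34.55
1.11 0.009 [0.8 0.5 4.4] 165.7 34.93
1.08 0.011 [ 1.8 -0.1  4.6] 165.7 35.32
1.05 0.045 [0.9 1.3 4. ] 165.7 35.7
1.02 0.04 [3.1 1.5 3.5] 165.8 36.08
0.99 0.093 [4.4 2.5 3.3] 165.8 36.47
0.96 0.107 [3.8 2.8 3.6] 165.8 36.85
0.93 0.139 [4.6 3.5 3.9] 165.9 37.23
0.9 0.251 [4.8 2.6 4.2] 165.9 37.62
0.87 0.355 [4.9 3.4 3.5] 165.9 38.0
0.84 0.51 [4.7 2.5 4.1] 165.9 38.38
stop
```

The torque is 0.51 N m without a click. The side load is about 5.5 N, which raises the limiter's hold. I'll shift along that force to relieve it, then carry on carefully.

Run:
```python
from h import *
P=np.array([.4988,.0418]); a=.84
def rd():
    L=[]
    for _ in range(4): s=get_state();L.append([*s["contact_force"],s["wrist_torque"][2]]);sleep(.02)
    m=np.mean(L,0);print(round(a,2),(P*1000).round(2),m.round(2),(s["position"]*1000).round(2),clk());return m
m=rd();t0=m[3]
for k in range(6):
    l=m[:2]; n=np.linalg.norm(l)
    if n<1.8: break
    P=P+l/n*.0004
    move_l([*P,.1657],.02); sleep(.08); m=rd()
    if m[3]<t0-.2: print("click?");break
```

```text
0.84 [498.8  41.8] [5.07 2.65 3.67 0.47] [499.36  41.99 165.86] 38.45
0.84 [499.15  41.99] [4.65 2.11 4.47 0.48] [499.44  42.02 165.83] 38.85
0.84 [499.52  42.15] [3.92 2.31 5.69 0.5 ] [499.48  42.05 165.78] 39.25
0.84 [499.86  42.35] [2.56 1.41 5.35 0.5 ] [499.49  42.08 165.75] 39.65
0.84 [500.21  42.55] [2.24 1.02 6.55 0.49] [499.51  42.12 165.72] 40.05
0.84 [500.58  42.71] [1.07 0.59 7.05 0.48] [499.61  42.14 165.71] 40.45
```

Run:
```python
from h import *
P=np.array([.50058,.04271]); a=.84; hi=.48
while a>.60:
    a-=.02
    move_l([*P,.1657],.03,rot=rot(a)); sleep(.06)
    L=[]
    for _ in range(4): s=get_state();L.append([*s["contact_force"],s["wrist_torque"][2]]);sleep(.02)
    m=np.mean(L,0);e=R.from_rotvec(s["eef_rot"]).as_matrix()
    print(round(a,2),np.arctan2(e[1,0],e[0,0]).round(3),m.round(2),(s["position"]*1000).round(2),s["finger_gap"].round(3),clk())
    if m[3]<hi-.15: print("click");break
    if m[3]>.75: print("hi");break
    hi=max(hi,m[3])
```

```text
Traceback (most recent call last):
AttributeError: 'float' object has no attribute 'round'
```

```bash
cat > turn.py <<'E'
from h import *
import sys
P=np.array([.50058,.04271]); a=float(sys.argv[1]); hi=.4
while a>float(sys.argv[2])+.001:
    a-=.02
    move_l([*P,.1657],.03,rot=rot(a)); sleep(.06)
    L=[]
    for _ in range(4): s=get_state();L.append([*s["contact_force"],s["wrist_torque"][2]]);sleep(.02)
    m=np.mean(L,0);e=R.from_rotvec(s["eef_rot"]).as_matrix()
    print(round(a,2),round(float(np.arctan2(e[1,0],e[0,0])),3),m.round(2),(np.array(s["position"])*1000).round(2),round(s["finger_gap"],3),clk())
    if m[3]<hi-.15: print("click");break
    if m[3]>.75: print("hi");break
    hi=max(hi,m[3])
E
python3 turn.py .84 .60
```

```text
0.82 0.82 [1.45 0.2  7.3  0.54] [499.57  42.16 165.7 ] 0.135 41.2
0.8 0.799 [0.64 0.79 4.98 0.02] [499.29  42.26 165.32] 0.13 41.58
click
```

It clicked: torque fell from 0.54 to 0.02. I'll go a little further within the free play for margin, then stop.

```bash
sed -i 's/P=np.array.*; a=/P=np.array([.4995,.0422]); a=/; s/hi=.4$/hi=.1/; s/>.75/>.15/' turn.py; python3 turn.py .80 .74
python3 - <<'E'
from h import *
s=get_state();p=s["position"]
let_go(); sleep(.3)
s=get_state();print(s["finger_gap"],s["contact_force"].round(1),clk())
move_l([p[0],p[1],.27],.12); sleep(.2)
g=grab_frame("side"); look(np.array([.499,.042]),.74,.33,.16); f,T=wrist("end")
for n,z in(("cap_grip",.175),("cap",.1525)):
    for d in tip_of("wrist",n): print(n,round(d["score"],2),plane(f,T,d["centre"],z).round(4))
cv2.imwrite("pics/e.png",np.hstack([cv2.resize(g["img"][160:310,220:420],(400,300)),cv2.resize(f["img"][165:315,220:420],(400,300))])[:,:,::-1]); print(clk())
E
```

```text
0.78 0.78 [0.63 0.18 4.5  0.04] [498.81  42.02 165.45] 0.14 41.95
0.76 0.76 [0.14 0.94 4.83 0.02] [499.12  42.12 165.55] 0.135 42.33
0.74 0.74 [-0.28  0.45  4.52 -0.  ] [499.27  42.19 165.63] 0.131 42.7
1.0010826264803632 [ 0.8  0.4 -0.7] 43.71
cap_grip 0.86 [ 0.455  -0.2115  0.175 ]
cap_grip 0.8 [ 0.3676 -0.1649  0.175 ]
cap_grip 0.67 [0.4995 0.0401 0.175 ]
cap 0.81 [0.497  0.0433 0.1525]
cap 0.79 [ 0.4508 -0.2215  0.1525]
cap 0.58 [ 0.3635 -0.1644  0.1525]
45.84
```

View pics/e.png

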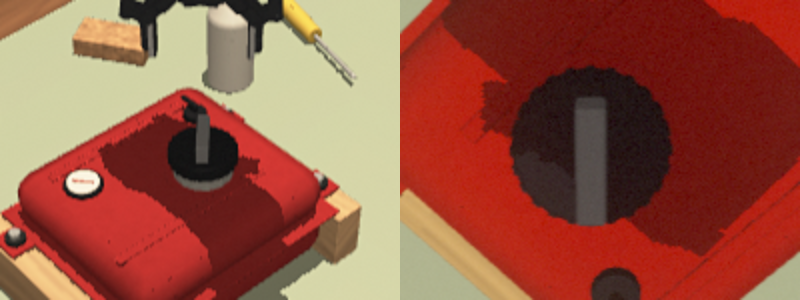

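The cap sits level and centred, and its rib hasn't moved since release (rib upright in the wrist view, x≈590 of the crop). One gentle touch on the rib top will show whether the height is locked (185.5 mm) or unlocked (188 mm). Then I hand in.

Run:
```python
from h import *
P=[.4992,.0421]
movep([*P,.25],rot(.74)); grab(20); move_l([*P,.195],.1); sleep(.15)
r=move_l([*P,.184],.008,until_force=2.5); z=get_state()["position"][2]
print(r,round(float(z)*1000,2),get_state()["contact_force"].round(1))
move_l([*P,.28],.1); sleep(.3); print(clk(),get_state()["contact_force"].round(1))
if r and z<.1865: sign_off(); print("signed off")
```

```text
True 185.18 [-0.5 -1.   3.9]
50.4 [ 0.3 -0.1  0.4]
the job is handed in; nothing more can be done
signed off
```

The fuel cap is back on the filler, locked down on its seal after one click, and released. I handed the job in at about 50 s of the 72 s allowed; no verdict was reported.

- **Fitting:** I set the middle-sized cap on the filler and searched counter-clockwise. The lugs dropped in after about 1.4 rad, roughly 4 mm down.
- **Turning:** I pressed it down with about 4–7 N and turned it clockwise until the torque fell from 0.54 to about 0.02 N m, which was the click. I went another 0.06 rad within the free play, so the slip should be about 0.35–0.5 rad. That is an estimate, as the ratchet can't be read directly.
- **Torque reading:** It rose above the stated 0.33 N m before the click. A side load of about 5.5 N had built up on the cap, and I shifted the arm to relieve it. The torque still read 0.48–0.54 N m up to the click, so side load may not fully explain it.
- **Final checks:**
  - The camera showed the cap level and within about 3 mm of the axis.
  - After release, a light touch met the top of the rib at 185.2 mm. A locked cap should be at 185.5 mm and an unlocked one at 188 mm.
  - The arm was then clear of the cap.
  - I did not go near the bottle, screwdriver or funnel, but I did not measure their positions again afterwards.

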